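# Tap a refill cartridge home in the dosing dock

## Robot

A 6-joint arm with a two-finger parallel gripper is mounted at the origin on a cart in front of the work surface, level with it; the furniture and walls round the work are solid. World frame = base frame: x ahead of the robot, y to its left, z up, the work surface at z = 0. Lengths are in mm, angles in rad, forces in N, time in s.
With the tool pointing down it reaches from about 300 to 775 mm from the base axis. Payload 14.6 kg.
Tool frame: the origin (TCP) lies midway between the tips of the shut fingers; the grasp point (between the pads) lies behind it (manip.grip_depth is the z of the grasp point in the tool frame, in mm); z points along the fingers, y is the line along which they close (so a half turn about z gives the same grasp; the last joint's range is limited). The gripper opens to 94 mm and grips with 3 to 60 N. Pads are 16 mm wide; open, the fingers measure 119 mm over their backs; the gripper's body (75 mm by 177 mm) begins 78 mm behind the grasp point.
Start: joints at [1.097, 0.3, 1.521, -0, 1.321, -0.067], TCP at [217.616, 505.106, 171.346] pointing down, gripper open.
Joint ranges: [-3.03, 3.03], [-0.79, 2.21], [0.23, 2.52], [-1.04, 4.18], [0, 3.07], [-2.55, 2.55]. Speed limits (rad/s): [2.22, 2.22, 2.57, 3.14, 3.14, 3.14].

## Interface

Orientations are given as [roll, pitch, yaw] about the fixed x, y, z axes, in that order (R = Rz(yaw) Ry(pitch) Rx(roll)).
In Python, from cell import manip gives the robot as it stands.
- The arm moves only by the shell command python3 nudge.py 'ROWS' [OPENING] [FORCE]. ROWS is a JSON list of rows, 1 to 5 of them, each of 6 numbers: dx, dy, dz in mm, then a rotation vector rx, ry, rz in rad; each row is the pose to reach, as a shift and turn from the pose commanded when the command began, along the tool's axes at that moment; what a row does not reach only later rows make up. A row lasts 1/10 s, in which the tool goes at most 50 mm and 0.15 rad, less where a joint would pass 70% of its speed; a pose out of reach is approached as far as the arm can. OPENING is the finger opening in mm, set as the command begins (- or left out keeps the last). The fingers move at their own pace and stop on an object; FORCE is the grip in N (left out, the last holds). Time passes only in rows, so rows that do not move let the fingers close. It prints the time, the measured TCP pose, the force, the opening and the grip force at its end.
- manip.read_state(): the state, without advancing time (a new reading comes with each control period).
- manip.camera(name): name is "scene" or "top" or "wrist"; returns (picture, depth): 420x560x3 uint8, red, green, blue; 420x560 float32, mm along the optical axis (not along the pixel's ray), 0 where there is no reading.
- manip.camera_info(name): a dict with "K" (3x3 intrinsics, pixels), "dist" ([k1, k2, p1, p2, k3] as OpenCV has them; the pictures are not rectified), "rvec" (rotation vector, rad) and "tvec" (3), from world to camera coordinates, as OpenCV has them; the wrist camera has in their place "mount" (4x4, takes a point from camera to tool coordinates, whose origin is the TCP and whose axes are the flange's). Camera axes: x right, y down, z forward; pixel columns grow to the right and rows downward; lengths in mm; the calibration is good to about 2 mm. A picture is of the moment at which its call begins: read the wrist's pose just before it. camera_info takes no time and is no camera call.
- manip.sign_off(): hands the job in; it is judged then, once.
The state is a dict: "clock": time; "joints": joint angles; "qd": joint speeds; "effort": joint torques, N m; "eef_pos": TCP position; "eef_rot": TCP orientation; "wrist_force": force on the tool from outside, world axes, zero at the start; "moment": the same for the moment, N m; "finger_gap": finger opening in mm; "finger_force": force on a finger pad.
Only numpy, scipy, OpenCV 4.12 (cv2) and the standard library are available. Lean on these libraries where they do the work, as an engineer would, in place of code of your own. Each camera call takes 0.05 s, during which the arm holds its last target. There are 200 camera calls.

## Task

Pick up the wooden scrubbing brush by the middle, firmly so that it does not slip in the grip, and with its end nudge the blue refill cartridge into the white dosing dock, little by little and gently, until it sits fully home against the buffer stop hidden inside. Touch the cartridge only with the brush, and never hit or force it. Then lay the brush back down, bristles on the worktop, well clear of the dock; leave the tin, the timer and the dropper bottle where they stand.

Things in the scene. Friction and masses are not known exactly. Their poses are not given: they have to be found in the camera images.
- dock: white dosing dock, 176x112x69 mm, fixed; 5 mm thick screw flanges reach 75 mm to each side. A roofed tunnel on the worktop, 88 mm wide, 59 mm high inside. Origin on its underside, 80 mm behind the mouth; x points into the tunnel. Hidden inside, its stop's rubber face is 88-132 mm behind the mouth, different each time; it yields 5 N/mm for 4 mm, then is rigid
- mouth (a point): centre of the dock's open mouth, 30 mm above the worktop (a point of the dock)
- cartridge: blue rigid box 90 long (x) x 84 wide (y) x 54 mm high, loose, 0.35-0.75 kg. Origin: centre of its underside; x axis points into the dock. Starts in the tunnel with its front 30-45 mm out of the mouth; home, its front lies between 2 mm out and 42 mm in. Sliding takes 2-8 N; more means the stop. Over 16 N on it, or moving it faster than 0.12 m/s, does damage
- cartridge_front (a point): centre of the cartridge's flat front face (the face to push on), 35 mm above the worktop, 45 mm in front of the cartridge's origin
- brush: wooden scrubbing brush, 57 wide (x) x 150 long (y) x 43 mm high, 0.12 kg. Origin: centre of its underside. The solid block spans heights 23-43 mm and all 150 mm; the rigid bristles below are 138 mm long. Grasp from above across its 57 mm width at its middle, with a firm grip of 20 to 40 N so that it cannot slip; either end can push. Starts left or right, nearer the robot
- tin: round polish tin, 65 mm across x 29 mm high, standing on the other side from the brush; bystander
- timer: round kitchen timer, 65 mm across x 49 mm high, left of the dock; bystander. Origin: centre of its underside
- dropper: small dropper bottle, 33 mm across x 102 mm high, right of the dock; bystander. Origin: centre of its underside

How it is judged (in metres and radians):
On the way, in this order (a step that is already met when the one before it is completed fails the run):
1. the brush is picked up off the worktop (height (world z) of brush above 0.006 m and contact force between the fingers and brush above 1 N), for 0.2 s.
2. the cartridge sits home, within 2 mm of the hidden stop (x of stop_face in the frame of cartridge below 0.057 m), for 0.2 s.
At the end, for the whole second after the job is handed in: The cartridge rests with its rear within 2 mm of the hidden stop's free rubber face; the brush lies released and still on the worktop, bristles down (within 0.1 rad, underside within 5 mm of the worktop), its centre more than 110 mm from the centre of the dock's mouth (x of stop_face in the frame of cartridge below 0.057 m and linear speed of cartridge below 0.01 m/s and height (world z) of brush below 0.005 m and angle between brush's own z axis and vertical below 0.1 rad and linear speed of brush below 0.02 m/s and horizontal distance between brush and mouth above 0.11 m); the robot touches nothing.
It fails at once if the cartridge is forced: pressed by the brush, or against the dock or its stop, with more than 16 N (contact force between brush and cartridge above 16 N or contact force between cartridge and dock above 16 N).
It fails at once if the cartridge is knocked: it moves faster than 0.12 m/s (linear speed of cartridge above 0.12 m/s).
It fails at once if the brush is held loosely or off its middle: while it presses the cartridge, the two fingers together press it with under 24 N, or the gripper is over 20 mm along it from its centre (contact force between brush and cartridge above 2 N and (contact force between the fingers and brush below 24 N or y of the grasp point in the frame of brush above 0.02 m or y of the grasp point in the frame of brush below -0.02 m)).
It fails at once if the robot itself touches the cartridge (contact force between any of the fingers, the arm and cartridge above 0.5 N).
It fails at once if a bystander (tin, timer or dropper bottle) is moved by more than 15 mm (distance of any of tin, timer, dropper from where it was at the start of the episode above 0.015 m).
It also fails if it takes over 72 s, if anything falls off the work surface, if the arm or the gripper's body presses on something with over 40 N, if the wrist force passes 120 N, or if a joint passes its speed limit or range.

## Working session

There is one attempt and no reset: what is moved stays moved. The work goes in short steps, Python scripts to look and compute and a shell command to move; the robot and the scene stay as the last step left them, time stands still between calls to the robot, and variables do not carry over. Pictures are saved under pics/ and viewed, at most 10 in all, crops included, and the job is handed in when it is done.

```bash
ls; mkdir -p pics; python3 - <<'E'
from cell import manip
import cv2,numpy as np
s=manip.read_state();print(s, manip.grip_depth)
for n in ["scene","top"]:
    p,d=manip.camera(n);cv2.imwrite(f"pics/{n}0.png",p[:,:,::-1]);np.savez(f"pics/{n}0.npz",p=p,d=d)
    print(n,manip.camera_info(n))
E
```

```text
cell.py
nudge.py
pics
{'clock': 0.0, 'joints': array([ 1.09741433e+00,  3.00475635e-01,  1.52159086e+00,  2.10751115e-05,
        1.32069761e+00, -6.65828665e-02]), 'qd': array([ 0.00052914,  0.00178952,  0.00238176,  0.00131309,  0.00083292,
       -0.00070203]), 'effort': array([ 1.12009740e-03, -5.31801260e+01, -3.52730262e+01,  7.08900648e-02,
        2.44285783e-02, -1.34037778e-04]), 'eef_pos': array([217.46786382, 504.84755039, 170.77973076]), 'eef_rot': array([-3.14042516e+00, -9.83090164e-05,  2.73478824e+00]), 'wrist_force': array([-0.59803805,  0.29558981,  0.71494199]), 'moment': array([ 0.03433785, -0.03551311, -0.02211227]), 'finger_force': 0.0, 'finger_gap': 93.5776333765466} -18.8
scene {'K': array([[387.85754506,   0.        , 278.26250498],
       [  0.        , 387.85754506, 208.65079723],
       [  0.        ,   0.        ,   1.        ]]), 'dist': array([-0.08519375,  0.        ,  0.        ,  0.        ,  0.        ]), 'rvec': array([ 0.70322265, -2.73762069,  0.96292287]), 'tvec': array([479.99084254, 242.5816339 , 751.60020419])}
top {'K': array([[418.23697137,   0.        , 277.65519654],
       [  0.        , 418.23697137, 212.13609337],
       [  0.        ,   0.        ,   1.        ]]), 'dist': array([-0.12798123,  0.        ,  0.        ,  0.        ,  0.        ]), 'rvec': array([ 2.14181775, -2.10819021,  0.15251248]), 'tvec': array([   5.78263932,  559.5342069 , 1181.14353443])}
```

View pics/top0.png

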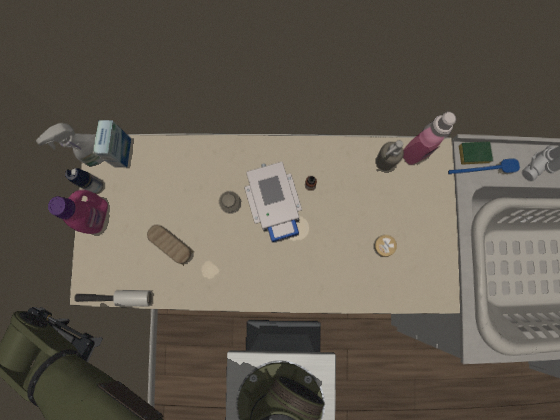

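View pics/scene0.png

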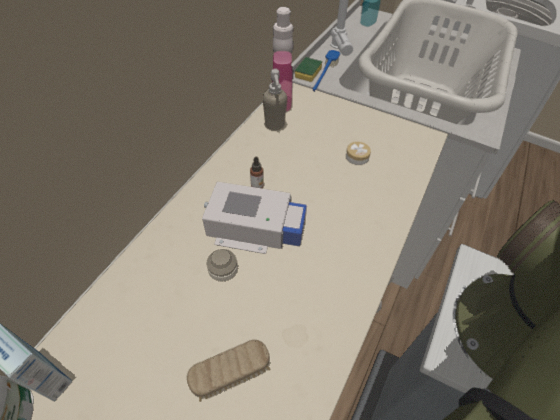

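```bash
cat > h.py <<'E'
import numpy as np,cv2
from cell import manip
def world(name,p,d):
    """per-pixel world xyz (mm), HxWx3, nan when no depth"""
    i=manip.camera_info(name);h,w=d.shape
    u,v=np.meshgrid(np.arange(w),np.arange(h))
    n=cv2.undistortPoints(np.stack([u,v],-1).reshape(-1,1,2).astype(float),i["K"],i["dist"]).reshape(-1,2)
    c=np.c_[n,np.ones(len(n))]*d.reshape(-1,1)
    R=cv2.Rodrigues(i["rvec"])[0]
    W=(c-i["tvec"])@R
    W[d.ravel()<=0]=np.nan
    return W.reshape(h,w,3)
E
```

```text
(no output)
```

The top view shows the brush at (169,244), dock at (272,195), cartridge front at about (285,235), timer at (230,202), dropper at (311,183) and tin at (386,245). The scene view agrees.

```bash
python3 - <<'E'
from h import *
def rect(X,n):
    r=cv2.minAreaRect(X[:,:2].astype(np.float32));c=cv2.boxPoints(r)
    e=c[1]-c[0],c[2]-c[1]
    print(n,len(X),"c",np.round(r[0],1),"z",np.round(np.percentile(X[:,2],[5,50,95]),1),[(round(float(np.linalg.norm(q))),round(float(np.arctan2(q[1],q[0])),3)) for q in e],"med",np.round(np.median(X,0),1), c.round(0).tolist())
for cam,boxes in {"top":dict(brush=(140,218,198,272,30,60),dock=(240,155,306,240,62,80),cart=(262,212,306,248,46,60),timer=(215,185,242,218,20,70),drop=(300,170,320,195,20,130),tin=(370,230,400,260,15,50)),
  "scene":dict(brush=(180,330,280,400,30,60),dock=(190,170,310,255,62,80),cart=(265,190,315,250,46,60),cartface=(265,190,315,250,10,46))}.items():
    f=np.load(f"pics/{cam}0.npz");W=world(cam,f["p"],f["d"]);hsv=cv2.cvtColor(f["p"],cv2.COLOR_RGB2HSV)
    tab=W[280:300,200:400] if cam=="top" else W[280:320,270:290]
    print(cam,"table z",np.nanmedian(tab[...,2]))
    for n,(a,b,c,d,lo,hi) in boxes.items():
        w=W[b:d,a:c];m=(w[...,2]>lo)&(w[...,2]<hi)
        if "cart" in n:
            h=hsv[b:d,a:c];bl=(h[...,0]>100)&(h[...,0]<130)&(h[...,1]>120); 
            if n=="cartface": m&=bl
            else: pass
        X=w[m]
        if len(X)>5: rect(X,n)
E
```

```text
top table z -0.2676103234119502
brush 895 c [462.  337.6] z [37.4 42.1 46.3] [(57, -0.627), (150, 0.944)] med [460.8 334.5  42.1] [[395.0, 294.0], [441.0, 260.0], [529.0, 381.0], [483.0, 415.0]]
dock 2266 c [608.3  31.9] z [64.6 68.6 72.6] [(112, -1.269), (177, 0.302)] med [605.8  31.4  68.6] [[507.0, 59.0], [540.0, -48.0], [709.0, 5.0], [676.0, 112.0]]
cart 434 c [5.046e+02 2.000e-01] z [49.3 53.5 57.2] [(106, -1.267), (43, 0.304)] med [505.7  -1.7  53.5] [[468.0, 45.0], [500.0, -57.0], [541.0, -44.0], [509.0, 57.0]]
timer 358 c [592.2 161.7] z [26.7 37.2 49.7] [(62, -0.907), (62, 0.664)] med [590.1 159.9  37.2] [[548.0, 167.0], [587.0, 118.0], [636.0, 156.0], [598.0, 205.0]]
drop 130 c [649.5 -81. ] z [29.6 61.6 98.4] [(30, -0.183), (33, 1.388)] med [645.1 -79.6  61.6] [[632.0, -95.0], [661.0, -100.0], [667.0, -67.0], [638.0, -62.0]]
tin 397 c [ 470.  -304.7] z [22.7 29.  32.8] [(65, -0.481), (65, 1.09)] med [ 468.5 -303.5   29. ] [[426.0, -318.0], [484.0, -349.0], [514.0, -291.0], [456.0, -261.0]]
scene table z -0.8643429657193151
brush 2641 c [461.5 340.3] z [38.  42.  44.2] [(57, -0.626), (150, 0.945)] med [461.  343.6  42. ] [[395.0, 296.0], [441.0, 263.0], [528.0, 384.0], [482.0, 418.0]]
dock 3227 c [617.1   5.6] z [66.2 68.8 71.2] [(173, -1.27), (176, 0.3)] med [605.   37.9  68.8] [[507.0, 62.0], [558.0, -103.0], [727.0, -51.0], [676.0, 114.0]]
cart 673 c [507.4  13.8] z [49.2 53.5 56.5] [(66, -0.024), (115, 1.547)] med [506.6   8.8  53.5] [[473.0, -43.0], [539.0, -45.0], [542.0, 71.0], [476.0, 72.0]]
```

```bash
cat >> h.py <<'E'
from scipy.spatial.transform import Rotation as Ro
def go(x,y,z,yaw):
    "tool-frame shift and turn from the measured pose to a tool-down pose"
    s=manip.read_state();R=Ro.from_euler("xyz",s["eef_rot"])
    d=R.inv().apply(np.array([x,y,z])-s["eef_pos"])
    r=(R.inv()*Ro.from_euler("xyz",[np.pi,0,yaw])).as_rotvec()
    print("pos",s["eef_pos"].round(1),"rot",s["eef_rot"].round(4),"GO",d.round(1),r.round(4))
E
python3 nudge.py '[[-290,-56,80,0,0,1.79],[-290,-56,80,0,0,1.79],[-290,-56,80,0,0,1.79],[-290,-56,80,0,0,1.79],[-290,-56,80,0,0,1.79]]' 94
python3 -c "from h import *;go(462,338.5,90,.944)"
```

```text
clock: 0.6
eef_pos: [418.4, 367.9, 105.3]
eef_rot: [-3.141, 0.0, 1.979]
wrist_force: [0.8, 1.1, 0.6]
finger_gap: 93.5
finger_force: 0.0
pos [418.4 367.9 105.3] rot [-3.1413e+00  1.0000e-04  1.9788e+00] GO [-44.3  28.4  15.3] [-2.0000e-04  2.0000e-04  1.0348e+00]
```

```bash

python3 nudge.py '[[-44,28,15,0,0,1.035],[-44,28,15,0,0,1.035],[-44,28,15,0,0,1.035],[-44,28,15,0,0,1.035],[-44,28,15,0,0,1.035]]' 
python3 nudge.py '[[0,0,0,0,0,0.3],[0,0,0,0,0,0.3],[0,0,0,0,0,0.3]]'
python3 - <<'E'
from h import *
go(462,338.5,90,.944)
s=manip.read_state();p,d=manip.camera("wrist");i=manip.camera_info("wrist");print(i)
cv2.imwrite("pics/w1.png",p[:,:,::-1])
E
```

```text
clock: 1.1
eef_pos: [460.4, 340.1, 90.5]
eef_rot: [-3.141, 0.001, 1.228]
wrist_force: [-0.4, -0.7, 0.3]
finger_gap: 93.8
finger_force: 0.0
clock: 1.4
eef_pos: [460.3, 340.2, 90.6]
eef_rot: [-3.141, 0.001, 0.932]
wrist_force: [-0.5, -0.4, 0.2]
finger_gap: 94.2
finger_force: 0.0
pos [460.3 340.2  90.6] rot [-3.1414e+00  6.0000e-04  9.3230e-01] GO [-0.3  2.4  0.6] [-0.0002  0.0006 -0.0117]
{'K': array([[322.65248281,   0.        , 283.32729601],
       [  0.        , 322.65248281, 206.26908191],
       [  0.        ,   0.        ,   1.        ]]), 'dist': array([-0.02999461,  0.        ,  0.        ,  0.        ,  0.        ]), 'mount': array([[ 2.93723308e-04, -9.74068522e-01, -2.26253017e-01,
         6.53623564e+01],
       [ 9.99999954e-01,  2.69595145e-04,  1.37541369e-04,
         7.71350201e-01],
       [-7.29780036e-05, -2.26253047e-01,  9.74068557e-01,
        -2.14306925e+02],
       [ 0.00000000e+00,  0.00000000e+00,  0.00000000e+00,
         1.00000000e+00]])}
```

View pics/w1.png

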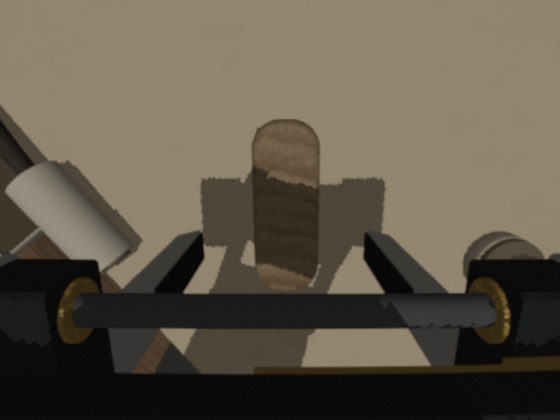

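The wrist view shows the brush upright and centred between the fingers (columns 253–320, rows 120–290).

```bash

python3 nudge.py '[[0,1.5,20,0,0,-0.012],[0,1.5,45,0,0,-0.012],[0,1.5,65,0,0,-0.012],[0,1.5,76,0,0,-0.012],[0,1.5,76,0,0,-0.012]]' 94
python3 nudge.py '[[0,0,0,0,0,0],[0,0,0,0,0,0],[0,0,0,0,0,0],[0,0,0,0,0,0],[0,0,0,0,0,0]]' 40 36
python3 nudge.py '[[0,0,0,0,0,0],[0,0,0,0,0,0]]'
python3 -c "from h import *;go(462,338.5,14,.944)"
```

```text
clock: 1.95
eef_pos: [461.0, 339.0, 13.7]
eef_rot: [-3.141, 0.002, 0.949]
wrist_force: [0.3, 0.2, 0.5]
finger_gap: 93.7
finger_force: 0.0
clock: 2.45
eef_pos: [461.8, 339.5, 15.3]
eef_rot: [3.141, -0.0, 0.947]
wrist_force: [-0.9, -0.4, 0.1]
finger_gap: 57.4
finger_force: 0.0
clock: 2.65
eef_pos: [461.7, 339.4, 15.0]
eef_rot: [3.142, -0.0, 0.947]
wrist_force: [-0.3, 0.2, 0.7]
finger_gap: 42.0
finger_force: 0.0
pos [461.7 339.4  15. ] rot [ 3.1416 -0.      0.9468] GO [-0.6  0.8  1. ] [ 0.     -0.      0.0028]
```

```bash

python3 - <<'E'
from h import *
p,d=manip.camera("wrist");q,_=manip.camera("scene")
cv2.imwrite("pics/w2.png",np.hstack([cv2.resize(p,(400,300)),cv2.resize(q[250:420,120:346],(400,300))])[:,:,::-1])
print(manip.read_state()["finger_gap"],manip.read_state()["finger_force"])
E
```

```text
40.33803682516145 0.0
```

View pics/w2.png

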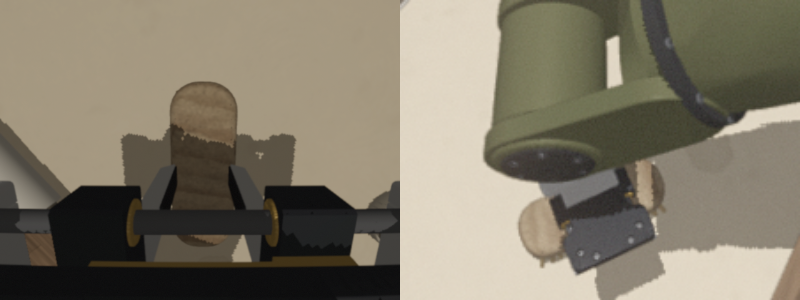

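The brush lies between the fingers, but at 40 mm they read no contact. The brush may be waisted there, so I'll keep closing.

```bash

python3 nudge.py '[[0,0,0,0,0,0],[0,0,0,0,0,0],[0,0,0,0,0,0],[0,0,0,0,0,0]]' 0 36
python3 -c "from h import *;go(462,338.5,14,.944)"
```

```text
clock: 3.15
eef_pos: [461.7, 339.4, 15.0]
eef_rot: [3.142, -0.0, 0.947]
wrist_force: [-0.0, -0.2, 0.7]
finger_gap: 11.6
finger_force: 0.0
pos [461.7 339.4  15. ] rot [ 3.1416 -0.      0.9468] GO [-0.6  0.8  1. ] [ 0.     -0.      0.0028]
```

```bash

python3 - <<'E'
from h import *
p,d=manip.camera("wrist");q,_=manip.camera("scene")
i=manip.camera_info("wrist");s=manip.read_state();np.savez("pics/w3.npz",p=p,d=d)
n=cv2.undistortPoints(np.stack(np.meshgrid(np.arange(560),np.arange(420)),-1).reshape(-1,1,2).astype(float),i["K"],i["dist"]).reshape(-1,2)
T=(np.c_[n,np.ones(len(n))]*d.reshape(-1,1))@i["mount"][:3,:3].T+i["mount"][:3,3]
T=T.reshape(420,560,3)
for v in range(110,320,15): print(v,[tuple(T[v,u].round().astype(int).tolist()) for u in (230,260,283,310,335)])
cv2.imwrite("pics/w3.png",np.hstack([cv2.resize(p,(400,300)),cv2.resize(q[250:420,120:346],(400,300))])[:,:,::-1])
E
```

```text
110 [(80, -36, 14), (80, -15, 14), (80, 1, 14), (80, 19, 13), (80, 36, 14)]
125 [(70, -36, 14), (69, -12, -28), (69, 1, -29), (69, 16, -28), (70, 36, 15)]
140 [(60, -36, 14), (61, -12, -29), (61, 1, -27), (61, 16, -29), (60, 37, 15)]
155 [(49, -37, 14), (52, -12, -30), (52, 1, -29), (52, 16, -28), (49, 37, 14)]
170 [(39, -37, 14), (44, -13, -29), (44, 1, -28), (44, 16, -28), (39, 37, 14)]
185 [(28, -38, 15), (35, -13, -28), (35, 1, -30), (35, 16, -30), (28, 38, 14)]
200 [(17, -38, 14), (26, -13, -28), (26, 1, -29), (26, 16, -30), (17, 38, 14)]
215 [(5, -38, 15), (17, -13, -29), (17, 1, -29), (17, 17, -29), (6, 39, 14)]
230 [(-6, -39, 14), (8, -13, -30), (8, 1, -28), (8, 17, -30), (-6, 39, 14)]
245 [(-17, -39, 14), (9, -11, -59), (-2, 1, -29), (10, 14, -61), (-18, 40, 15)]
260 [(33, -13, -137), (9, -10, -79), (-12, 1, -29), (10, 13, -80), (34, 14, -138)]
275 [(34, -11, -147), (10, -8, -96), (-21, 1, -29), (10, 11, -95), (34, 13, -146)]
290 [(34, -10, -154), (9, -8, -107), (-32, 1, -29), (28, 7, -144), (33, 12, -153)]
305 [(32, -10, -156), (27, -4, -149), (28, 1, -149), (27, 7, -148), (32, 11, -157)]
```

View pics/w3.png

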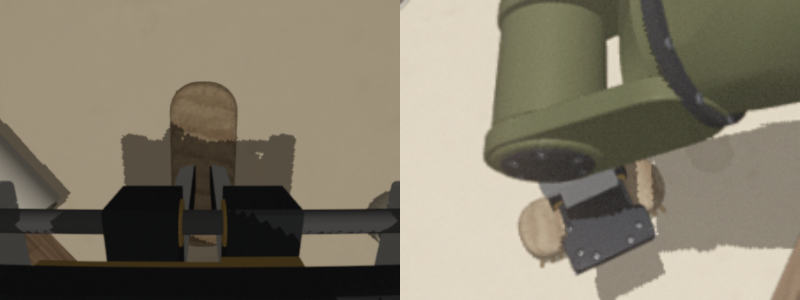

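```bash

python3 nudge.py '[[0,0,-20,0,0,0],[0,0,-50,0,0,0],[0,0,-75,0,0,0],[0,0,-75,0,0,0]]'
python3 nudge.py '[[0,0,0,0,0,0],[0,0,0,0,0,0],[0,0,0,0,0,0],[0,0,0,0,0,0],[0,0,0,0,0,0]]' 94
python3 - <<'E'
from h import *
go(462,338.5,90,.944)
p,d=manip.camera("wrist");q,_=manip.camera("scene");t,td=manip.camera("top")
i=manip.camera_info("wrist")
n=cv2.undistortPoints(np.stack(np.meshgrid(np.arange(560),np.arange(420)),-1).reshape(-1,1,2).astype(float),i["K"],i["dist"]).reshape(-1,2)
T=((np.c_[n,np.ones(len(n))]*d.reshape(-1,1))@i["mount"][:3,:3].T+i["mount"][:3,3]).reshape(420,560,3)
m=(d>0)&(abs(T[...,1])>40)&(abs(T[...,1])<65)&(abs(T[...,0])<25)&(T[...,2]<60)&(T[...,2]>-60)
X=T[m];print(len(X),X.min(0).round(),X.max(0).round(),np.percentile(X[:,2],[50,90,99]).round(1))
b=T[...,2];bm=(abs(T[...,1])<45)&(b<60)&(b>30);B=T[bm];r=cv2.minAreaRect(B[:,:2].astype(np.float32));print("brush in tool",r,np.median(B[:,2]))
cv2.imwrite("pics/w4.png",np.hstack([cv2.resize(p,(400,300)),cv2.resize(q[250:420,120:346],(400,300))])[:,:,::-1])
E
```

```text
clock: 3.65
eef_pos: [463.0, 340.4, 93.4]
eef_rot: [3.14, -0.005, 0.947]
wrist_force: [0.9, 0.5, 0.4]
finger_gap: 0.3
finger_force: 0.0
clock: 4.15
eef_pos: [461.5, 339.3, 89.5]
eef_rot: [-3.141, 0.001, 0.947]
wrist_force: [0.3, -0.5, -0.4]
finger_gap: 37.1
finger_force: 0.0
pos [461.5 339.3  89.5] rot [-3.1413e+00  7.0000e-04  9.4680e-01] GO [-0.4  0.9 -0.5] [-0.0003  0.0007  0.0028]Traceback (most recent call last):
  File "<stdin>", line 8, in <module>
    return umr_minimum(a, axis, None, out, keepdims, initial, where)
ValueError: zero-size array to reduction operation minimum which has no identity
```

```bash

python3 - <<'E'
from h import *
s=manip.read_state();print(s["finger_gap"])
p,d=manip.camera("wrist");t,td=manip.camera("top")
i=manip.camera_info("wrist")
n=cv2.undistortPoints(np.stack(np.meshgrid(np.arange(560),np.arange(420)),-1).reshape(-1,1,2).astype(float),i["K"],i["dist"]).reshape(-1,2)
T=((np.c_[n,np.ones(len(n))]*d.reshape(-1,1))@i["mount"][:3,:3].T+i["mount"][:3,3]).reshape(420,560,3)
m=(d>0)&(T[...,2]<35)&(abs(T[...,1])<60);X=T[m]
print("near-tip pts z top:",np.sort(X[:,2])[-20:].round(1))
f=X[X[:,2]>-70];print(len(f),f.min(0).round(),f.max(0).round())
for lo in range(-70,20,10):
    g=X[(X[:,2]>lo)&(X[:,2]<=lo+10)]
    if len(g):print(lo,len(g),"x",g[:,0].min().round(),g[:,0].max().round(),"y",np.percentile(g[:,1],[0,25,75,100]).round())
B=T[(d>0)&(abs(T[...,1])<45)&(T[...,2]<60)&(T[...,2]>35)];print("brush",cv2.minAreaRect(B[:,:2].astype(np.float32)),np.median(B[:,2]))
cv2.imwrite("pics/w4.png",p[:,:,::-1])
E
```

```text
49.067886188017106
near-tip pts z top: [-36.3 -36.3 -36.1 -36.  -36.  -36.  -35.8 -35.8 -35.4 -35.4 -35.3 -35.3
 -35.3 -35.1 -35.1 -35.  -34.8 -34.6 -34.5 -34.4]
1528 [ -8. -36. -70.] [ 10.  37. -34.]
-70 562 x -8.0 10.0 y [-36. -26.  28.  37.]
-60 475 x -8.0 10.0 y [-35. -26.  28.  37.]
-50 377 x -8.0 10.0 y [-36. -26.  27.  37.]
-40 114 x -8.0 10.0 y [-30. -24.  26.  32.]
brush ((0.6963729858398438, 1.3763961791992188), (148.91319274902344, 56.141693115234375), 0.5274882912635803) 46.140581779325146
```

View pics/w4.png

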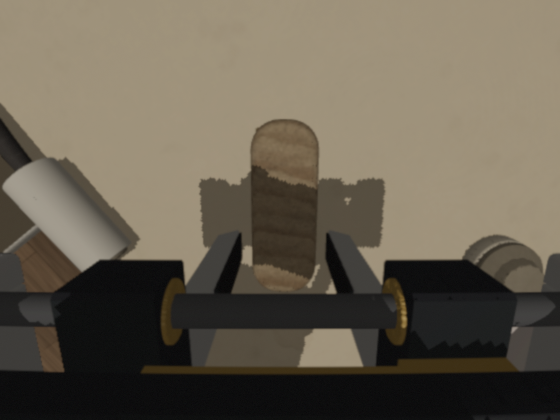

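The wrist picture explains the miss. The fingertips sit about 34 mm short of the reported TCP (tool z ≈ -34, gripper body at -137), while the brush top measures correctly at z = 43.5. So the fingers closed in the air above the brush. I'll go down by that much more, in stages, watching the force.

```bash

python3 nudge.py '[[0,1,20,0,0,0],[0,1,45,0,0,0],[0,1,70,0,0,0],[0,1,85,0,0,0],[0,1,90,0,0,0]]' 94
python3 nudge.py '[[0,0,4,0,0,0],[0,0,8,0,0,0],[0,0,12,0,0,0],[0,0,12,0,0,0]]'
python3 - <<'E'
from h import *
go(462,338.5,-20,.944)
p,d=manip.camera("wrist")
i=manip.camera_info("wrist")
n=cv2.undistortPoints(np.stack(np.meshgrid(np.arange(560),np.arange(420)),-1).reshape(-1,1,2).astype(float),i["K"],i["dist"]).reshape(-1,2)
T=((np.c_[n,np.ones(len(n))]*d.reshape(-1,1))@i["mount"][:3,:3].T+i["mount"][:3,3]).reshape(420,560,3)
X=T[(d>0)&(T[...,0]<12)&(T[...,0]>6)&(abs(T[...,1])>40)&(abs(T[...,1])<60)]
print("finger z max",np.sort(X[:,2])[-200::20].round(1))
B=T[(d>0)&(abs(T[...,1])<45)&(T[...,2]<-50)&(T[...,2]>-75)&(T[...,0]>15)];print("brush",B.max(0),B.min(0),np.median(B,0))
B=T[(d>0)&(T[...,0]>90)];print("table",np.median(B[:,2]))
E
```

```text
clock: 4.9
eef_pos: [461.9, 338.5, -1.4]
eef_rot: [-3.141, 0.002, 0.947]
wrist_force: [0.1, 0.1, 0.4]
finger_gap: 93.0
finger_force: 0.0
clock: 5.3
eef_pos: [462.5, 338.8, -12.0]
eef_rot: [3.142, -0.0, 0.947]
wrist_force: [-0.6, -0.2, -0.1]
finger_gap: 93.9
finger_force: 0.0
pos [462.5 338.8 -12. ] rot [ 3.1415 -0.      0.9468] GO [-0.6 -0.2  8. ] [ 0.0001 -0.      0.0028]
finger z max [-12.9 -12.8 -12.7 -12.7 -12.6 -12.5 -12.4 -12.4 -12.2 -12. ]
brush [ 75.14839354  28.54393    -50.03235745] [ 15.00058083 -27.52905235 -58.23947174] [ 44.39636868   0.62905214 -55.7231973 ]
table -13.0369960636054
```

```bash

python3 nudge.py '[[0,0,3,0,0,0],[0,0,6,0,0,0],[0,0,8,0,0,0],[0,0,8,0,0,0]]'
python3 nudge.py '[[0,0,0,0,0,0],[0,0,0,0,0,0],[0,0,0,0,0,0],[0,0,0,0,0,0],[0,0,0,0,0,0]]' 0 36
python3 nudge.py '[[0,0,0,0,0,0],[0,0,0,0,0,0],[0,0,0,0,0,0]]'
```

```text
clock: 5.75
eef_pos: [462.3, 338.7, -20.4]
eef_rot: [-3.141, 0.0, 0.947]
wrist_force: [-0.6, 0.4, -0.5]
finger_gap: 94.1
finger_force: 0.0
clock: 6.25
eef_pos: [462.5, 338.9, -20.0]
eef_rot: [3.142, -0.0, 0.947]
wrist_force: [-0.4, 0.3, 0.6]
finger_gap: 57.4
finger_force: 0.0
clock: 6.55
eef_pos: [462.4, 338.9, -20.0]
eef_rot: [-3.142, 0.0, 0.947]
wrist_force: [-0.9, 0.7, 1.7]
finger_gap: 55.0
finger_force: 36.0
```

The grip is firm: 36 N at 55 mm. Now lift, then carry the brush over to face the cartridge.

```bash

python3 nudge.py '[[0,0,-10,0,0,0],[0,0,-30,0,0,0],[0,0,-55,0,0,0],[0,0,-75,0,0,0],[0,0,-80,0,0,0]]'
python3 -c "from h import *;go(375.5,-39,60,.302)"
```

```text
clock: 7.05
eef_pos: [463.4, 339.4, 62.7]
eef_rot: [3.14, -0.003, 0.947]
wrist_force: [-0.0, -0.3, -1.7]
finger_gap: 55.2
finger_force: 36.0
pos [463.4 339.4  62.7] rot [ 3.1402 -0.0035  0.9467] GO [-358.5  149.8    1.7] [ 3.000e-04 -3.800e-03  6.447e-01]
```

```bash

python3 nudge.py '[[-30,12,2,0,0,0.08],[-72,30,2,0,0,0.18],[-116,48,2,0,0,0.27],[-160,66,2,0,0,0.35],[-204,85,2,0,0,0.43]]'
python3 nudge.py '[[-34,40,0,0,0,0.07],[-66,76,0,0,0,0.13],[-92,104,0,0,0,0.18],[-110,124,0,0,0,0.21],[-114,128,0,0,0,0.215]]'
python3 -c "from h import *;go(375.5,-39,60,.302)"
```

```text
clock: 7.55
eef_pos: [411.1, 122.0, 57.6]
eef_rot: [-3.142, 0.001, 0.514]
wrist_force: [0.9, -1.1, -1.4]
finger_gap: 55.5
finger_force: 36.0
clock: 8.05
eef_pos: [375.6, -45.9, 57.8]
eef_rot: [-3.142, 0.0, 0.298]
wrist_force: [-0.3, 0.8, -1.8]
finger_gap: 54.9
finger_force: 36.0
pos [375.6 -45.9  57.8] rot [-3.1416e+00  4.0000e-04  2.9800e-01] GO [ 1.9 -6.6 -2.2] [-0.      0.0004 -0.004 ]
```

```bash

python3 nudge.py '[[2,-4,10,0,0,-0.004],[2,-6.5,30,0,0,-0.004],[2,-6.5,40,0,0,-0.004],[2,-6.5,40,0,0,-0.004],[2,-6.5,40,0,0,-0.004]]'
cat > look.py <<'E'
from h import *
import sys
s=manip.read_state();p,d=manip.camera("wrist");i=manip.camera_info("wrist")
cv2.imwrite(sys.argv[1],p[:,:,::-1])
n=cv2.undistortPoints(np.stack(np.meshgrid(np.arange(560),np.arange(420)),-1).reshape(-1,1,2).astype(float),i["K"],i["dist"]).reshape(-1,2)
T=((np.c_[n,np.ones(len(n))]*d.reshape(-1,1))@i["mount"][:3,:3].T+i["mount"][:3,3]).reshape(420,560,3)
W=T@Ro.from_euler("xyz",s["eef_rot"]).as_matrix().T+s["eef_pos"]
h=cv2.cvtColor(p,cv2.COLOR_RGB2HSV);ok=(d>0)
print("tcp",s["eef_pos"].round(1),s["eef_rot"].round(3))
M=np.array([523.5,7]);a=.302;A=np.array([[np.cos(a),np.sin(a)],[-np.sin(a),np.cos(a)]])
U=(W[...,:2]-M)@A.T;z=W[...,2]
def rep(n,m):
    X=np.c_[U[m],z[m]]
    if len(X)<10: print(n,"few");return
    r=cv2.minAreaRect(X[:,:2].astype(np.float32))
    print(n,len(X),"u",np.percentile(X[:,0],[1,99]).round(1),"v",np.percentile(X[:,1],[1,99]).round(1),"z",np.percentile(X[:,2],[1,50,99]).round(1),"rect",np.round(r[0],1),np.round(r[1],1),round(r[2],2))
blue=(h[...,0]>100)&(h[...,0]<130)&(h[...,1]>110)
rep("cart top",ok&(z>50)&(z<58)&(U[...,0]<-3)&(U[...,0]>-70)&(abs(U[...,1])<60)&(T[...,0]>82))
rep("dock top",ok&(z>65)&(z<74)&(U[...,0]>-20))
rep("brush",ok&(T[...,2]<-50)&(T[...,2]>-75)&(T[...,0]>12)&(T[...,0]<80)&(abs(T[...,1])<36))
m=ok&(T[...,2]<-50)&(T[...,2]>-75)&(T[...,0]>12)&(T[...,0]<80)&(abs(T[...,1])<36)
print("brush tool: x max",np.percentile(T[m][:,0],99.5).round(1),"y",np.percentile(T[m][:,1],[1,99]).round(1),"z",np.median(T[m][:,2]).round(1))
ct=ok&blue&(z>50)&(z<58)&(U[...,0]<-3)&(U[...,0]>-70)&(abs(U[...,1])<60)
for v0 in range(-40,41,10):
    m=ct&(abs(U[...,1]-v0)<3)
    if m.sum()>3: print("front edge v",v0,np.percentile(U[m][:,0],[2,98]).round(1))
E
python3 look.py pics/w5.png
```

```text
clock: 8.55
eef_pos: [376.5, -36.7, 18.0]
eef_rot: [-3.141, 0.0, 0.307]
wrist_force: [0.3, 1.1, -1.3]
finger_gap: 55.0
finger_force: 36.0
tcp [376.5 -36.7  18. ] [-3.141  0.     0.307]
cart top 5907 u [-39.  -23.5] v [-43.2  37.3] z [50.5 54.9 56.8] rect [-30.6  -3.2] [17.4 84.5] 0.02
dock top few
brush 14147 u [-140.7  -79.3] v [-25.1  28.2] z [77.4 81.6 83.2] rect [-109.5    1.7] [63.7 56.2] 0.2
brush tool: x max 74.6 y [-25.9  27.3] z -63.7
front edge v -40 [-38.8 -23.3]
front edge v -30 [-38.7 -32.2]
front edge v -20 [-38.9 -32.5]
front edge v -10 [-39.  -32.7]
front edge v 0 [-39.  -32.7]
front edge v 10 [-39.1 -32.8]
front edge v 20 [-39.1 -33. ]
front edge v 30 [-39.  -23.8]
front edge v 40 [-36.4 -23.3]
```

View pics/w5.png

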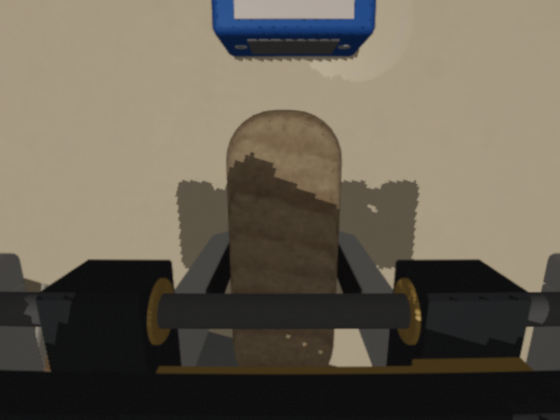

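The picture shows the cartridge's flat front ahead at about (295,45) and the rounded brush end at (285,112). The gap is 40 mm and the brush sits 4.7 mm to the left of the cartridge's centre line. Next: lower, centre, and close the gap slowly.

```bash

cat > ok.py <<'E'
import sys
from cell import manip
import numpy as np
s=manip.read_state();a=.302;c=np.array([np.cos(a),np.sin(a)])
f=-s["wrist_force"][:2]@c;u=(s["eef_pos"][:2]-[523.5,7])@c
print(f"t {s['clock']:.2f} F {f:.1f} tip_u {u+75:.1f} grip {s['finger_force']:.0f} fz {s['wrist_force'][2]:.1f}")
sys.exit(f>float(sys.argv[1]))
E
python3 nudge.py '[[0,4.7,12,0,0,0],[0,4.7,25,0,0,0],[0,4.7,34,0,0,0],[0,4.7,34,0,0,0]]'
python3 ok.py 5
python3 nudge.py '[[8,0,0,0,0,0],[18,0,0,0,0,0],[26,0,0,0,0,0],[30,0,0,0,0,0],[30,0,0,0,0,0]]' >/dev/null
python3 ok.py 5
python3 nudge.py '[[0,0,0,0,0,0]]'; python3 ok.py 5
```

```text
clock: 9.0
eef_pos: [377.4, -41.5, -16.5]
eef_rot: [-3.141, 0.001, 0.306]
wrist_force: [0.4, 0.3, -1.0]
finger_gap: 55.1
finger_force: 36.0
t 9.00 F -0.4 tip_u -78.9 grip 36 fz -1.0
t 9.50 F -0.5 tip_u -48.0 grip 36 fz -1.0
clock: 9.6
eef_pos: [406.2, -32.6, -16.1]
eef_rot: [-3.141, 0.0, 0.306]
wrist_force: [-0.7, 1.0, -1.4]
finger_gap: 55.0
finger_force: 36.0
t 9.60 F 0.4 tip_u -48.7 grip 36 fz -1.4False
False
False
```

```bash
sed -i 's/sys.exit(f>/sys.exit(int(f>/; s/argv\[1\]))$/argv[1])))/' ok.py; tail -1 ok.py
python3 nudge.py '[[1.5,0,0,0,0,0],[3,0,0,0,0,0],[4.5,0,0,0,0,0],[5.5,0,0,0,0,0],[6,0,0,0,0,0]]' >/dev/null; python3 ok.py 3 &&
python3 nudge.py '[[1,0,0,0,0,0],[2,0,0,0,0,0]]' >/dev/null; python3 ok.py 6 &&
python3 nudge.py '[[1,0,0,0,0,0],[2,0,0,0,0,0]]' >/dev/null; python3 ok.py 9 &&
python3 nudge.py '[[1,0,0,0,0,0],[2,0,0,0,0,0]]' >/dev/null; python3 ok.py 9 &&
python3 nudge.py '[[1,0,0,0,0,0],[2,0,0,0,0,0]]' >/dev/null; python3 ok.py 9
```

```text
sys.exit(int(f>float(sys.argv[1])))
t 10.10 F 1.2 tip_u -42.5 grip 36 fz -1.0
t 10.30 F 0.4 tip_u -40.6 grip 36 fz -1.6
t 10.50 F 3.1 tip_u -39.0 grip 36 fz -0.2
t 10.70 F 2.7 tip_u -36.9 grip 36 fz -1.1
t 10.90 F 3.8 tip_u -34.6 grip 36 fz -1.3
```

Contact came at -39, and the cartridge slides at about 3 N. Continuing.

```bash

python3 nudge.py '[[1,0,0,0,0,0],[2,0,0,0,0,0],[3,0,0,0,0,0],[4,0,0,0,0,0],[5,0,0,0,0,0]]' >/dev/null && python3 ok.py 7 &&
python3 nudge.py '[[1,0,0,0,0,0],[2,0,0,0,0,0],[3,0,0,0,0,0],[4,0,0,0,0,0],[5,0,0,0,0,0]]' >/dev/null && python3 ok.py 7 &&
python3 nudge.py '[[1,0,0,0,0,0],[2,0,0,0,0,0],[3,0,0,0,0,0],[4,0,0,0,0,0],[5,0,0,0,0,0]]' >/dev/null && python3 ok.py 7 &&
python3 nudge.py '[[1,0,0,0,0,0],[2,0,0,0,0,0],[3,0,0,0,0,0],[4,0,0,0,0,0],[5,0,0,0,0,0]]' >/dev/null && python3 ok.py 7 &&
python3 nudge.py '[[1,0,0,0,0,0],[2,0,0,0,0,0],[3,0,0,0,0,0],[4,0,0,0,0,0],[5,0,0,0,0,0]]' >/dev/null && python3 ok.py 7
```

```text
t 11.40 F 3.8 tip_u -29.5 grip 36 fz -0.8
t 11.90 F 3.8 tip_u -24.5 grip 36 fz -0.6
t 12.40 F 2.9 tip_u -19.5 grip 36 fz -2.1
t 12.90 F 2.8 tip_u -14.5 grip 36 fz -1.9
t 13.40 F 2.9 tip_u -9.5 grip 36 fz -1.7
```

```bash
python3 look.py pics/w6.png
```

```text
tcp [443.7 -20.9 -16. ] [-3.142 -0.     0.306]
cart top few
dock top 22873 u [ 2.1 27.7] v [-55.7  51.5] z [66.6 69.9 71.5] rect [15.1 -2.2] [ 27.3 111.8] 0.42
brush 16529 u [-71.7  -5. ] v [-34.  28.] z [42.7 47.8 55.4] rect [-38.5  -2.7] [68. 72.] 0.22
brush tool: x max 79.7 y [-30.5  31.4] z -63.8
front edge v -40 [-9.4 -3.2]
front edge v -30 [-9.4 -3.1]
front edge v -20 [-9.4 -3.1]
front edge v -10 [-9.1 -3.2]
front edge v 0 [-9.1 -3.2]
front edge v 10 [-9.1 -3.2]
front edge v 20 [-8.8 -3.2]
front edge v 30 [-8.8 -3.3]
front edge v 40 [-6.3 -3.1]
```

View pics/w6.png

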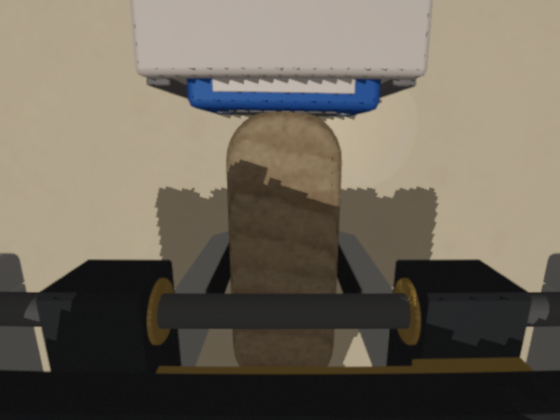

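The cartridge is going in straight, with the brush end at its centre (285,112) and its front still about 10 mm out. From here I'll go 1 mm at a time, with a force check after each.

```bash

python3 nudge.py '[[1,0,0,0,0,0],[2,0,0,0,0,0],[3,0,0,0,0,0],[4,0,0,0,0,0],[5,0,0,0,0,0]]' >/dev/null && python3 ok.py 6 &&
python3 nudge.py '[[1,0,0,0,0,0]]' >/dev/null && python3 ok.py 6 &&
python3 nudge.py '[[1,0,0,0,0,0]]' >/dev/null && python3 ok.py 6 &&
python3 nudge.py '[[1,0,0,0,0,0]]' >/dev/null && python3 ok.py 6 &&
python3 nudge.py '[[1,0,0,0,0,0]]' >/dev/null && python3 ok.py 6 &&
python3 nudge.py '[[1,0,0,0,0,0]]' >/dev/null && python3 ok.py 6 &&
python3 nudge.py '[[1,0,0,0,0,0]]' >/dev/null && python3 ok.py 6 &&
python3 nudge.py '[[1,0,0,0,0,0]]' >/dev/null && python3 ok.py 6 &&
python3 nudge.py '[[1,0,0,0,0,0]]' >/dev/null && python3 ok.py 6 &&
python3 nudge.py '[[1,0,0,0,0,0]]' >/dev/null && python3 ok.py 6 &&
python3 nudge.py '[[1,0,0,0,0,0]]' >/dev/null && python3 ok.py 6 &&
python3 nudge.py '[[1,0,0,0,0,0]]' >/dev/null && python3 ok.py 6 &&
python3 nudge.py '[[1,0,0,0,0,0]]' >/dev/null && python3 ok.py 6
```

```text
t 13.95 F 3.3 tip_u -4.5 grip 36 fz -1.9
t 14.05 F 3.5 tip_u -3.5 grip 36 fz -1.3
t 14.15 F 1.8 tip_u -2.5 grip 36 fz -1.5
t 14.25 F 3.3 tip_u -1.5 grip 36 fz -1.5
t 14.35 F 3.1 tip_u -0.5 grip 36 fz -1.8
t 14.45 F 4.8 tip_u 0.4 grip 36 fz -1.2
t 14.55 F 4.4 tip_u 1.5 grip 36 fz -1.8
t 14.65 F 4.6 tip_u 2.5 grip 36 fz -1.3
t 14.75 F 4.4 tip_u 3.5 grip 36 fz -1.5
t 14.85 F 2.8 tip_u 4.5 grip 36 fz -1.3
t 14.95 F 3.6 tip_u 5.5 grip 36 fz -1.0
t 15.05 F 3.2 tip_u 6.5 grip 36 fz -1.4
t 15.15 F 3.9 tip_u 7.5 grip 36 fz -1.2
```

```bash

python3 nudge.py '[[1,0,0,0,0,0]]' >/dev/null && python3 ok.py 6 &&
python3 nudge.py '[[1,0,0,0,0,0]]' >/dev/null && python3 ok.py 6 &&
python3 nudge.py '[[1,0,0,0,0,0]]' >/dev/null && python3 ok.py 6 &&
python3 nudge.py '[[1,0,0,0,0,0]]' >/dev/null && python3 ok.py 6 &&
python3 nudge.py '[[1,0,0,0,0,0]]' >/dev/null && python3 ok.py 6 &&
python3 nudge.py '[[1,0,0,0,0,0]]' >/dev/null && python3 ok.py 6 &&
python3 nudge.py '[[1,0,0,0,0,0]]' >/dev/null && python3 ok.py 6 &&
python3 nudge.py '[[1,0,0,0,0,0]]' >/dev/null && python3 ok.py 6 &&
python3 nudge.py '[[1,0,0,0,0,0]]' >/dev/null && python3 ok.py 6 &&
python3 nudge.py '[[1,0,0,0,0,0]]' >/dev/null && python3 ok.py 6 &&
python3 nudge.py '[[1,0,0,0,0,0]]' >/dev/null && python3 ok.py 6 &&
python3 nudge.py '[[1,0,0,0,0,0]]' >/dev/null && python3 ok.py 6 &&
python3 nudge.py '[[1,0,0,0,0,0]]' >/dev/null && python3 ok.py 6 &&
python3 nudge.py '[[1,0,0,0,0,0]]' >/dev/null && python3 ok.py 6 &&
python3 nudge.py '[[1,0,0,0,0,0]]' >/dev/null && python3 ok.py 6 &&
python3 nudge.py '[[1,0,0,0,0,0]]' >/dev/null && python3 ok.py 6 &&
python3 nudge.py '[[1,0,0,0,0,0]]' >/dev/null && python3 ok.py 6 &&
python3 nudge.py '[[1,0,0,0,0,0]]' >/dev/null && python3 ok.py 6 &&
python3 nudge.py '[[1,0,0,0,0,0]]' >/dev/null && python3 ok.py 6 &&
python3 nudge.py '[[1,0,0,0,0,0]]' >/dev/null && python3 ok.py 6
```

```text
t 15.25 F 4.0 tip_u 8.5 grip 36 fz -2.0
t 15.35 F 3.5 tip_u 9.5 grip 36 fz -0.9
t 15.45 F 3.4 tip_u 10.5 grip 36 fz -0.8
t 15.55 F 3.6 tip_u 11.5 grip 36 fz -1.5
t 15.65 F 3.3 tip_u 12.5 grip 36 fz -2.2
t 15.75 F 2.8 tip_u 13.5 grip 36 fz -0.8
t 15.85 F 4.9 tip_u 14.4 grip 36 fz -1.2
t 15.95 F 8.8 tip_u 15.0 grip 36 fz -1.6
```

The force jumped from 3.4 to 8.8 N, so the cartridge is on the stop. I'll hold there briefly and recheck.

```bash

python3 nudge.py '[[0,0,0,0,0,0],[0,0,0,0,0,0]]' >/dev/null; python3 ok.py 6;python3 nudge.py '[[0,0,0,0,0,0],[0,0,0,0,0,0]]' >/dev/null; python3 ok.py 6
```

```text
t 16.15 F 6.4 tip_u 15.0 grip 36 fz -1.1
t 16.35 F 6.0 tip_u 15.0 grip 36 fz -1.4
```

```bash

python3 nudge.py '[[0.5,0,0,0,0,0]]' >/dev/null; python3 ok.py 6;python3 nudge.py '[[0,0,0,0,0,0],[0,0,0,0,0,0]]' >/dev/null; python3 ok.py 9.5
```

```text
t 16.45 F 8.0 tip_u 15.2 grip 36 fz -0.4
t 16.65 F 7.8 tip_u 15.2 grip 36 fz -0.3
```

The force is still rising against a stiff stop, so the cartridge is home. I'll back off gently, then lay the brush down about 170 mm from the mouth.

```bash

python3 nudge.py '[[-0.5,0,0,0,0,0],[-1,0,0,0,0,0],[-2,0,0,0,0,0],[-3.5,0,0,0,0,0],[-6,0,0,0,0,0]]' >/dev/null; python3 ok.py 5
python3 nudge.py '[[-4,0,0,0,0,0],[-9,0,0,0,0,0],[-16,0,0,0,0,0],[-26,0,0,0,0,0],[-38,0,0,0,0,0]]' >/dev/null
python3 nudge.py '[[-15,0,0,0,0,0],[-33,0,0,0,0,0],[-51,0,0,0,0,0],[-64,0,0,0,0,0],[-68,0,0,0,0,0]]' >/dev/null
python3 nudge.py '[[0,0,1,0,0,0],[0,0,2,0,0,0],[0,0,3,0,0,0],[0,0,3.5,0,0,0],[0,0,3.5,0,0,0]]'; python3 ok.py 5; python3 look.py pics/w7.png
```

```text
t 17.15 F 0.2 tip_u 10.2 grip 36 fz -0.5
clock: 18.65
eef_pos: [361.1, -46.8, -19.7]
eef_rot: [-3.141, 0.0, 0.306]
wrist_force: [-0.1, 0.4, -0.6]
finger_gap: 54.9
finger_force: 36.0
t 18.65 F -0.0 tip_u -96.0 grip 36 fz -0.6
tcp [361.1 -46.8 -19.7] [-3.141  0.     0.306]
cart top few
dock top few
brush 14145 u [-158.3  -97. ] v [-30.2  23. ] z [39.8 44.  45.5] rect [-127.2   -3.5] [63.6 56.4] 0.24
brush tool: x max 74.6 y [-26.   27.3] z -63.7
```

```bash

python3 nudge.py '[[0,0,0.4,0,0,0],[0,0,0.4,0,0,0]]' >/dev/null; python3 ok.py 5
python3 nudge.py '[[0,0,0.4,0,0,0],[0,0,0.4,0,0,0]]'
```

```text
t 18.90 F 0.1 tip_u -96.1 grip 36 fz -1.0
clock: 19.1
eef_pos: [361.1, -46.9, -20.0]
eef_rot: [3.142, -0.0, 0.306]
wrist_force: [-2.9, 1.4, 6.2]
finger_gap: 55.3
finger_force: 36.0
```

The brush touches the worktop (6 N up). Release, lift and check.

```bash

python3 nudge.py '[[0,0,0,0,0,0],[0,0,0,0,0,0],[0,0,0,0,0,0],[0,0,0,0,0,0],[0,0,0,0,0,0]]' 94 
python3 nudge.py '[[0,0,0,0,0,0],[0,0,0,0,0,0],[0,0,0,0,0,0]]' >/dev/null
python3 nudge.py '[[0,0,-8,0,0,0],[0,0,-25,0,0,0],[0,0,-50,0,0,0],[0,0,-80,0,0,0],[0,0,-110,0,0,0]]'
python3 nudge.py '[[-5,0,-20,0,0,0],[-5,0,-40,0,0,0],[-5,0,-40,0,0,0]]'
python3 - <<'E'
from h import *
q,_=manip.camera("scene");t,td=manip.camera("top")
cv2.imwrite("pics/end.png",np.hstack([cv2.resize(t[130:310,140:420],(400,257)),cv2.resize(q[100:380,120:440],(400,257))])[:,:,::-1])
E
python3 look.py pics/w8.png
```

```text
clock: 19.6
eef_pos: [361.1, -46.9, -20.3]
eef_rot: [3.142, -0.0, 0.306]
wrist_force: [-0.8, 0.4, -0.2]
finger_gap: 91.4
finger_force: 0.0
clock: 20.4
eef_pos: [360.8, -46.8, 91.4]
eef_rot: [3.142, -0.0, 0.306]
wrist_force: [0.5, 0.1, 0.4]
finger_gap: 94.3
finger_force: 0.0
clock: 20.7
eef_pos: [357.4, -48.7, 132.2]
eef_rot: [3.139, -0.004, 0.306]
wrist_force: [0.3, 0.2, 0.0]
finger_gap: 94.1
finger_force: 0.0
tcp [356.2 -48.4 129.6] [ 3.141 -0.     0.306]
cart top few
dock top few
brush fewTraceback (most recent call last):
  File "look.py", line 22, in <module>
    print("brush tool: x max",np.percentile(T[m][:,0],99.5).round(1),"y",np.percentile(T[m][:,1],[1,99]).round(1),"z",np.median(T[m][:,2]).round(1))
                              ~~~~~~~~~~~~~^^^^^^^^^^^^^^^^
    return _quantile_unchecked(
        a, q, axis, out, overwrite_input, method, keepdims, weights)
    return _ureduce(a,
                    func=_quantile_ureduce_func,
    ...<5 lines>...
                    overwrite_input=overwrite_input,
                    method=method)
    r = func(a, **kwargs)
    result = _quantile(arr,
                       quantiles=q,
    ...<2 lines>...
                       out=out,
                       weights=wgt)
    slices_having_nans = np.isnan(arr[-1, ...])
                                  ~~~^^^^^^^^^
IndexError: index -1 is out of bounds for axis 0 with size 0
```

View pics/end.png

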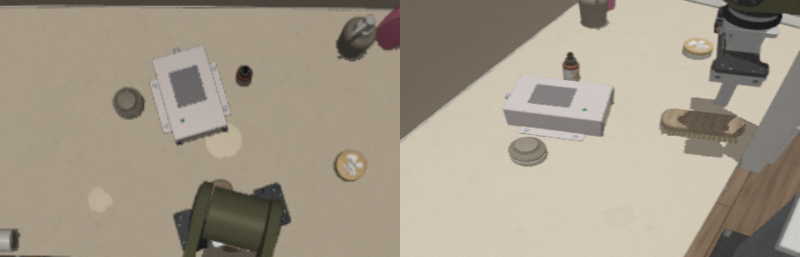

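The brush lies flat on its bristles in front of the dock (scene view, about (702,125)). The gripper is clear of it, the cartridge is inside the dock, and the tin, timer and dropper haven't moved.

```bash
python3 -c "from cell import manip;print(manip.sign_off())"
```

```text
the job is handed in; nothing more can be done
None
```

I handed the job in at about 21 s: the cartridge is against the hidden stop (wrist force up from about 3.5 N sliding to 8.8 N at most), the brush lies bristles down about 170 mm from the mouth, and the tin, timer and dropper bottle look unmoved; the sign-off returned no verdict.

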